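# Hold the spring probe on the board's test pad

### The arm

A 6-joint arm with a two-finger parallel gripper is mounted at the origin on the work surface. World frame = base frame: x ahead of the robot, y to its left, z up, the work surface at z = 0. Lengths are in m, angles in degrees, forces in N, time in s.
With the tool pointing down it reaches from about 0.4 to 0.825 m from the base axis. Payload 7 kg.
Tool frame: the origin (TCP) lies midway between the tips of the shut fingers; the grasp point (between the pads) lies r.grip_depth behind it (r.grip_depth is the distance from the TCP to the grasp point, in m); z points along the fingers, y is the line along which they close (so a half turn about z gives the same grasp; the last joint's range is limited). The gripper opens to 88 mm and grips with 3 to 60 N. Pads are 19 mm wide; open, the fingers measure 130 mm over their backs; the gripper's body (78 mm by 193 mm) begins 47 mm behind the grasp point.
Start: joints at [86.752, 20.546, 0.682, 0, -70.136, -16.507], TCP at [0.228, 0.635, 0.227] pointing down, gripper open.
Joint ranges: [-176.03, 176.03], [-82.01, 121.73], [-58.28, 71.71], [-173.87, 95.51], [-174.79, -0.11], [-173.66, 173.66]. Speed limits (degrees/s): [136.94, 136.94, 172.46, 180, 180, 180].

### API

Orientations are given as [roll, pitch, yaw] about the fixed x, y, z axes, in that order (R = Rz(yaw) Ry(pitch) Rx(roll)).
In Python, from plant import r, job, capture gives the robot as it stands (r), with the cameras as plain functions and the job (job).
- The arm moves only by the tool drive_effector, called after ">>>" as name(argument=value, ...), one argument or row to a line, values as JSON. Schema: {"type":"object","properties":{"segments":{"type":"array","items":{"type":"number"},"minItems":6,"maxItems":72},"aperture":{"type":"number"},"force":{"type":"number"},"only":{"type":"string"},"quiet":{"type":"boolean"},"lines":{"type":"string"}},"required":["segments"],"additionalProperties":false}. segments is one flat list of numbers that holds 1 to 12 rows one after another, with no inner brackets; each row has 6 numbers: dx, dy, dz in shares of 80 cm (1.0 is 80 cm), then a rotation vector rx, ry, rz in shares of 360 degrees (1.0 is 360 degrees); each row is the pose to reach, as a shift and turn from the pose commanded when the call began, along the tool's axes at that moment; what a row does not reach only later rows make up. A row lasts 1/12 s, in which the tool goes at most 0.0417 m and 7.16 degrees, less where a joint would pass 70% of its speed; a pose out of reach is approached as far as the arm can. aperture is the finger opening in m, set as the call begins (left out keeps the last). The fingers move at their own pace and stop on an object; force is the grip in N (left out, the last holds). Time passes only in rows, so rows that do not move let the fingers close. The tool returns the time, the measured TCP pose, the force, the opening and the grip force at its end. only (a regular expression) keeps the lines of the reply that match it, lines (a string "A,B") keeps lines A to B, and quiet returns only ok. No shift or turn number may pass 1 either way. Input that does not fit is refused with a message, and nothing moves.
- r.get_state(): the state, without advancing time (a new reading comes with each control period).
- capture(name): name is "scene" or "side" or "wrist"; returns a dict with "frame" (400x640x3 uint8, red, green, blue), "z_map" (400x640 float32, m along the optical axis (not along the pixel's ray), 0 where there is no reading), "fx", "fy", "cx", "cy" (pixels), "cam_to_world" (4x4, takes a point from camera to world coordinates). Camera axes: x right, y down, z forward; pixel columns grow to the right and rows downward; lengths in m; the calibration is good to about 2 mm. A picture is of the moment at which its call begins.
- job.close_job(): hands the job in; it is judged then, once.
The state is a dict: "time_s": time; "joints": joint angles; "qd": joint speeds; "joint_torque": joint torques, N m; "tcp_pos": TCP position; "eef_rot": TCP orientation; "contact_force": force on the tool from outside, world axes, zero at the start; "moment": the same for the moment, N m; "gripper_width": finger opening in m; "gripper_force": force on a finger pad.
Only numpy, scipy, OpenCV 4.12 (cv2) and the standard library are available. Lean on these libraries where they do the work, as an engineer would, in place of code of your own. Each camera call takes 0.05 s, during which the arm holds its last target. There are 200 camera calls.

### The job

Take the slim spring-tipped test probe out of the bench stand, leaving the fat nut driver beside it, and put its tip on the ringed round test pad of the circuit board in the vise, with the probe square to the leaning board and pressed gently so that the spring tip goes about half way in. Finish while still holding it there, steady, for the reading: do not let go or put it down. Do not knock the vise or board, and leave everything else on the bench where it is.

Things in the scene. Friction and masses are not known exactly. Their poses are not given: they have to be found in the camera images.
- probe: Round test probe, 0.08 kg, tip down in a hole of the stand. Origin on its axis under its flange (30 mm wide, 5 thick), which rests on the stand's top; z: axis, tip to top. Above: grey handle, 16 mm diameter, from 5 to 80 mm, then a 4 mm cap. Below: black nose 16 mm diameter, 25 long, then a sprung steel rod, 5 mm diameter, ending 50 mm below the origin when free. Lift over 52 mm to clear.
- plunger (a joint): Travel of the probe's sprung tip into the nose, m: 0 fully out, 0.010 fully in (hard stop). The spring pushes with about 1 N at 0, 4 N at half travel and 7 N at full travel.
- tip (a point): The rounded end of the probe's tip rod, on the probe's axis; moves with the sprung tip. Its z axis is the probe's.
- stand: Fixed black block, 60 (its x) by 150 (its y) by 62 mm high, origin at the centre of its underside. Two through holes of 19 mm diameter on its y axis, 45 mm either side of the centre: one holds the probe, the other the nut driver. Stand and vise may swap sides of the bench.
- driver: Loose nut driver in the stand's other hole: fat black handle 28 mm in diameter and 42 mm high above the stand (so lower and thicker than the probe), steel shaft of 15 mm below. Origin at the underside of its handle. Not to be used.
- vise: Fixed board vise, base 100 by 120 mm (x, y), origin at the centre of its underside. Its head leans so that the board faces partly to the vise's -x side. Jaws hold the board's +y and -y ends, 43 to 57 mm from its middle, and stand 3 mm above its upper face; a thumb screw reaches out to 104 mm at +y.
- board: Green circuit board fixed in the vise, 70 (x) by 90 (y) by 2.4 mm. Origin at the centre of its underside, 80 mm above the bench; z is the normal of its component side, 0.26 rad (15 degrees) off vertical toward the vise's -x. On it (mm): 16 square chip 3 high at x 18, y -14; white connector 10 by 26, 8 high at x 29, y 13; small chip 2 high at x -4, y -28.
- pad (a point): Centre of the ringed test pad, on the board's upper face at board x -16, y +12 mm: a flat brass disc 12 mm in diameter inside a thin printed ring 19 mm in diameter (the only ringed pad; others are smaller discs or rectangles without a ring). Its z axis is the board's normal.
- tape: Bystander: roll of tape lying flat, 84 mm diameter, 19 mm high; origin at centre of underside.
- spool: Bystander: solder spool standing on its flange, 62 mm diameter, 52 mm high; origin at centre of underside.
- meter: Bystander: yellow multimeter lying flat, 170 by 85 by 40 mm; origin at centre of underside.
- spare1: Bystander: loose circuit board lying flat on the bench, 50 by 60 mm, 9 mm high; origin at centre of underside.
- spare2: Bystander: another loose circuit board like spare1.
- cutters: Bystander: side cutters lying flat, 140 mm long, 14 mm high; origin under the middle.
- tray: Bystander: black open parts tray, 160 by 110 by 30 mm; origin at centre of underside.

How it is judged (in metres and radians):
On the way, in this order (a step that is already met when the one before it is completed fails the run):
1. the probe is lifted out of the stand in the fingers (height (world z) of tip above 0.066 m and contact force between probe and the fingers above 2 N and contact force between probe and stand below 0.1 N), for 0.1 s.
2. the tip presses on the ringed pad, square to the board, the spring part way in (distance between tip and pad below 0.006 m and angle between the z axis of probe and the z axis of board, either way round below 0.14 rad and value of joint plunger between 0.0015 and 0.009 m and contact force between probe and board between 0.8 and 9 N and contact force between probe and the fingers above 2 N), for 0.3 s.
At the end, for the whole second after the job is handed in: Probe held still in the fingers, tip within 6 mm of the pad centre, axis within 0.14 rad of the board normal, spring tip in by 1.5 to 9 mm (0.8 to 9 N), gripper and arm clear of vise and board, probe clear of the stand; other loose things within 30 mm of their start (all of step 2 and linear speed of probe below 0.01 m/s and contact force between probe and stand below 0.1 N and contact force between each of the arm, the fingers and vise below 0.1 N and distance of each of driver, tape, spool, meter, spare1, spare2, cutters, tray from where it was at the start of the episode below 0.03 m); the arm keeps its last pose, push and grip.
It fails at once if the vise or the board is knocked or pressed with more than 15 N (contact force between vise and anything else above 15 N).
It fails at once if another thing on the bench is moved by more than 30 mm (distance of any of driver, tape, spool, meter, spare1, spare2, cutters, tray from where it was at the start of the episode above 0.03 m).
It also fails if it takes over 35 s, if anything falls off the work surface, if the arm or the gripper's body presses on something with over 40 N, if the wrist force passes 120 N, or if a joint passes its speed limit or range.

## Working session

There is one attempt and no reset: what is moved stays moved. The work goes in short steps, Python scripts to look and compute and a tool call to move; the robot and the scene stay as the last step left them, time stands still between calls to the robot, and variables do not carry over. Pictures are saved under pics/ and viewed, at most 10 in all, crops included, and the job is handed in when it is done.

```bash
ls; mkdir -p pics; cat > h.py <<'E'
import numpy as np, cv2, pickle
from plant import r, job, capture
from scipy.spatial.transform import Rotation as R
def cap(n,tag):
    c=capture(n); cv2.imwrite(f'pics/{tag}.png',c['frame'][:,:,::-1]); pickle.dump(c,open(f'{tag}.pkl','wb')); return c
def load(tag): return pickle.load(open(f'{tag}.pkl','rb'))
def pts(c):
    z=c['z_map']; v,u=np.mgrid[:z.shape[0],:z.shape[1]]
    p=np.stack([(u-c['cx'])/c['fx']*z,(v-c['cy'])/c['fy']*z,z],-1)
    M=np.array(c['cam_to_world']); return p@M[:3,:3].T+M[:3,3]
def ray(c,u,v):
    M=np.array(c['cam_to_world']); d=M[:3,:3]@np.array([(u-c['cx'])/c['fx'],(v-c['cy'])/c['fy'],1]); return M[:3,3],d/np.linalg.norm(d)
def onz(c,u,v,h):
    o,d=ray(c,u,v); return o+d*(h-o[2])/d[2]
def meet(a,b):
    (o1,d1),(o2,d2)=a,b; t=np.linalg.lstsq(np.stack([d1,-d2],1),o2-o1,rcond=None)[0]
    p,q=o1+t[0]*d1,o2+t[1]*d2; return (p+q)/2,np.linalg.norm(p-q)
E
python3 - <<'E'
from h import *
a=cap('scene','s0');b=cap('side','d0');w=cap('wrist','w0')
for c in(a,b,w): print(c['fx'],np.round(c['cam_to_world'],3).tolist())
s=r.get_state();print(s, r.grip_depth)
E
```

```text
pics
plant.py
414.3634372343263 [[0.751, 0.368, -0.549, 1.226], [0.66, -0.406, 0.632, -0.734], [0.01, -0.837, -0.548, 0.697], [0.0, 0.0, 0.0, 1.0]]
440.3236404442192 [[0.943, -0.203, 0.263, 0.219], [-0.332, -0.61, 0.719, -1.018], [0.015, -0.766, -0.643, 0.978], [0.0, 0.0, 0.0, 1.0]]
309.3678151113003 [[-0.338, -0.904, -0.262, 0.298], [-0.941, 0.325, 0.093, 0.61], [0.001, 0.278, -0.961, 0.384], [0.0, 0.0, 0.0, 1.0]]
{'time_s': 0.15, 'joints': array([ 8.67481748e+01,  2.05814494e+01,  6.46192755e-01, -1.44489823e-02,
       -7.01350736e+01, -1.65081583e+01]), 'qd': array([ 0.00067207, -0.08428661,  0.13524748,  0.15355415, -0.00779838,
        0.03381536]), 'joint_torque': array([-4.07008056e-04, -5.83274174e+01,  2.93293530e+01,  7.00126290e+00,
        8.85429326e-03, -9.90561080e-05]), 'tcp_pos': array([0.22809256, 0.63490929, 0.22584758]), 'eef_rot': array([ 1.79928709e+02, -6.96134937e-03, -1.97648974e+01]), 'contact_force': array([ 0.0100213 , -0.38041178, -0.14791123]), 'moment': array([0.01791719, 0.05288488, 0.00334529]), 'gripper_force': 0.0, 'gripper_width': 0.08751211561620859} 0.0188
```

View pics/s0.png

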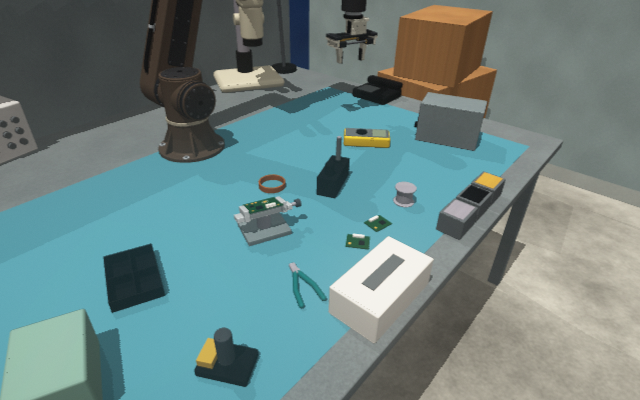

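View pics/d0.png

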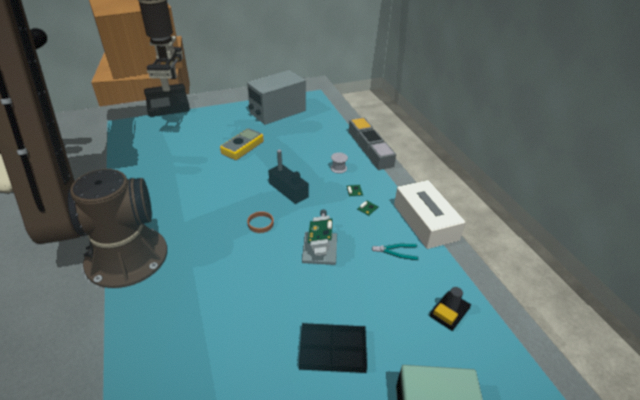

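The scene view shows the stand at about (333,177) with the grey probe handle at (338,150). The vise and board are at (265,210). In the side view the stand is at (288,184), the probe at (280,160) and the board at (320,230). Next I'll enlarge crops and take first positions.

```bash
python3 - <<'E'
from h import *
a,b,w=load('s0'),load('d0'),load('w0')
f=lambda c,x,y,W,H,k:cv2.resize(c['frame'][y:y+H,x:x+W,::-1],None,fx=k,fy=k,interpolation=cv2.INTER_CUBIC)
top=np.hstack([f(a,225,130,133,115,3),f(b,250,140,133,115,3)])
bot=f(w,0,0,640,400,.6)
im=np.zeros((600,800,3),np.uint8);im[:top.shape[0],:top.shape[1]]=top;im[350:590,:384]=bot
cv2.imwrite('pics/c1.png',im)
for c,uv in((a,[(338,142),(340,155),(333,170),(265,205)]),(b,[(280,153),(281,165),(288,178),(320,228)])):
    P=pts(c)
    for u,v in uv: print(u,v,P[v,u].round(3))
E
```

```text
338 142 [0.533 0.178 0.131]
340 155 [0.535 0.189 0.083]
333 170 [0.575 0.105 0.08 ]
265 205 [ 0.562 -0.157  0.084]
280 153 [0.529 0.179 0.14 ]
281 165 [0.532 0.186 0.085]
288 178 [0.542 0.137 0.061]
320 228 [ 0.555 -0.149  0.082]
```

View pics/c1.png

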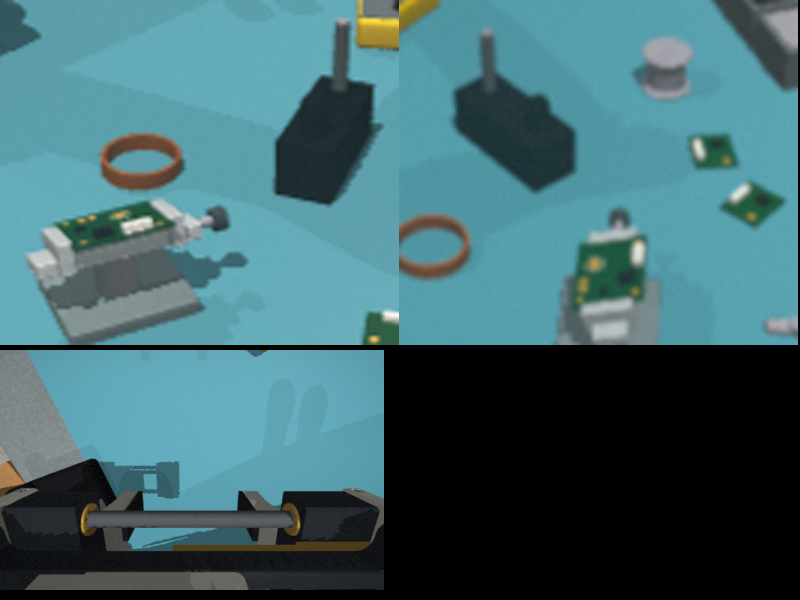

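The crops show the thin grey probe at the robot-left (+y) end of the stand and the fat driver at the other end. The vise's thumb screw (+y) points towards the stand, and the ringed pad is at side (316,227). I'll hover near the stand and measure with the wrist camera.

```bash
cat >> h.py <<'E'
def goal(pos,Rg):
    s=r.get_state(); R0=R.from_euler('xyz',s['eef_rot'],degrees=True)
    print('delta',R0.inv().apply(np.array(pos)-s['tcp_pos']).round(4),'rv',(R0.inv()*Rg).as_rotvec(degrees=True).round(2))
E
python3 - <<'E'
from h import *
goal([.51,.25,.25],R.from_euler('xyz',[180,0,-71],degrees=True))
E
```

```text
delta [ 0.3955  0.2669 -0.0238] rv [ 6.000e-02 -4.000e-02  5.124e+01]
```

Units first: shifts go in shares of 80 cm and turns go in shares of 360 degrees. So 0.395 m / 0.8 = 0.4938, 0.363 m / 0.8 = 0.4538, 51.2 degrees / 360 = 0.1422.

>>> drive_effector(
  segments=[0.0413, 0.0275, -0.0025, 0, 0, 0.0119, 0.0825, 0.055, -0.005, 0, 0, 0.0239, 0.125, 0.0838, -0.0075, 0, 0, 0.0361, 0.165, 0.1113, -0.01, 0, 0, 0.0472, 0.2063, 0.1388, -0.0125, 0, 0, 0.0597, 0.25, 0.1663, -0.015, 0, 0, 0.0722, 0.2875, 0.1938, -0.0175, 0, 0, 0.0833, 0.33, 0.2225, -0.02, 0, 0, 0.0944, 0.3713, 0.25, -0.0225, 0, 0, 0.1069, 0.4125, 0.2775, -0.025, 0, 0, 0.1194, 0.4538, 0.3063, -0.0275, 0, 0, 0.1306, 0.4938, 0.3338, -0.03, 0, 0, 0.1422],
)

```text
time_s: 1.15
tcp_pos: [0.5103, 0.2485, 0.2507]
eef_rot: [180.0, 0.0, -71.1]
contact_force: [0.7, 0.2, -0.2]
gripper_width: 0.0878
gripper_force: 0.0
```

>>> drive_effector(
  segments=[0, 0, 0, 0, 0, 0, 0, 0, 0, 0, 0, 0, 0, 0, 0, 0, 0, 0],
)

```text
time_s: 1.4
tcp_pos: [0.5096, 0.2501, 0.2503]
eef_rot: [180.0, 0.0, -71.0]
contact_force: [-0.6, 0.2, 0.3]
gripper_width: 0.0876
gripper_force: 0.0
```

```bash
python3 - <<'E'
from h import *
print(r.get_state()['joints'])
w=cap('wrist','w1');P=pts(w)
# probe cap, stand top, from depth
for lo,hi in((.1405,.152),(.098,.11),(.055,.069)):
    m=(P[...,2]>lo)&(P[...,2]<hi)&(abs(P[...,0]-.55)<.1)&(abs(P[...,1]-.14)<.13)
    v,u=np.nonzero(m); print(m.sum(), np.median(P[m],0).round(4) if m.any() else'', (u.min(),u.max(),v.min(),v.max()) if m.any() else '')
E
```

```text
[ 4.58789627e+01  9.63969816e+00 -1.10170006e+01 -1.65797395e-02
 -6.93664365e+01 -2.68641088e+01]
292 [0.5259 0.1902 0.1454] (np.int64(312), np.int64(330), np.int64(117), np.int64(136))
731 [0.5584 0.108  0.1028] (np.int64(302), np.int64(330), np.int64(5), np.int64(116))
7387 [0.5413 0.1486 0.062 ] (np.int64(285), np.int64(348), np.int64(0), np.int64(151))
```

View pics/w1.png

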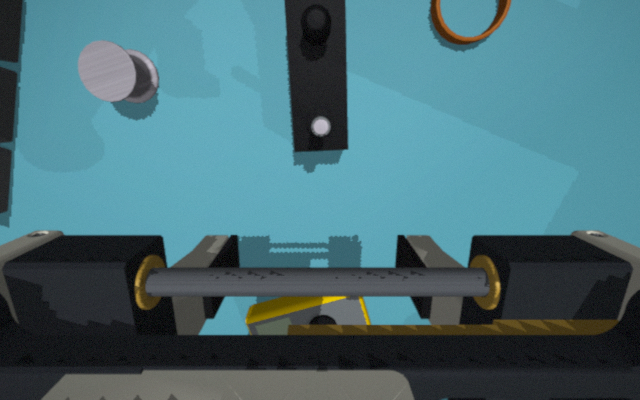

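The wrist view shows the white probe cap at (321,126), the driver at (316,22) and the stand running between them. The fingers close across the stand, as I wanted. Next is a second wrist viewpoint, shifted 30 mm in tool x and 30 mm down, to triangulate.

To row units: 0.03 m / 0.8 = 0.0375, 0.02 m / 0.8 = 0.025.

>>> drive_effector(
  segments=[0.0188, 0.0125, 0.0125, 0, 0, 0, 0.0375, 0.0188, 0.025, 0, 0, 0, 0.0375, 0.0188, 0.0375, 0, 0, 0, 0.0375, 0.0188, 0.0375, 0, 0, 0, 0.0375, 0.0188, 0.0375, 0, 0, 0, 0.0375, 0.0188, 0.0375, 0, 0, 0],
  aperture=0.06,
)

```text
time_s: 1.95
tcp_pos: [0.5054, 0.2184, 0.221]
eef_rot: [-180.0, 0.0, -70.9]
contact_force: [-0.4, -0.6, -0.3]
gripper_width: 0.0605
gripper_force: 0.0
```

```bash
cat >> h.py <<'E'
def capc(c):
    P=pts(c); m=(P[...,2]>.138)&(P[...,2]<.152)&(np.hypot(P[...,0]-.528,P[...,1]-.188)<.03)&(c['frame'].min(-1)>110)
    v,u=np.nonzero(m); print('cap n',m.sum(),'depth pt',P[m].mean(0).round(4)); return u.mean(),v.mean()
E
python3 - <<'E'
from h import *
a=load('w1');b=cap('wrist','w2')
A,B=capc(a),capc(b);print(A,B)
p,e=meet(ray(a,*A),ray(b,*B));print('tri',p.round(4),e)
for c in(a,b):print(onz(c,*capc(c),.146).round(4))
# scene/side: highest handle points
for t in('s0','d0'):
    c=load(t);P=pts(c);m=(P[...,2]>.09)&(P[...,2]<.15)&(np.hypot(P[...,0]-.528,P[...,1]-.188)<.025)
    C=np.array(c['cam_to_world'])[:2,3];q=np.median(P[m],0);d=q[:2]-C;print(t,m.sum(),q.round(4),'axis',(q[:2]+.006*d/np.linalg.norm(d)).round(4))
s=P=pts(a);m=(abs(s[...,2]-.062)<.004)&(abs(s[...,0]-.55)<.1)&(abs(s[...,1]-.14)<.13)
print('stand',cv2.minAreaRect((s[m][:,:2]*1000).astype(np.float32)),np.median(s[m][:,2]))
goal([p[0],p[1],.2],R.from_euler('xyz',[180,0,-71],degrees=True))
E
```

```text
cap n 228 depth pt [0.5263 0.19   0.1452]
cap n 281 depth pt [0.5263 0.1896 0.1449]
(np.float64(320.60526315789474), np.float64(125.8640350877193)) (np.float64(302.48754448398574), np.float64(165.6761565836299))
tri [0.5262 0.1901 0.1421] 9.806424476088661e-05
cap n 228 depth pt [0.5263 0.19   0.1452]
[0.5263 0.19   0.146 ]
cap n 281 depth pt [0.5263 0.1896 0.1449]
[0.5263 0.1894 0.146 ]
s0 89 [0.5325 0.184  0.1189] axis [0.5289 0.1887]
d0 65 [0.5265 0.1817 0.1237] axis [0.528  0.1875]
stand ((541.9401245117188, 149.26454162597656), (60.18254852294922, 148.91615295410156), 21.624048233032227) 0.06192484050475078
delta [ 0.0335 -0.0103  0.0211] rv [-0.05  0.01  0.12]
```

The measurements agree. The cap is at (0.526, 0.190, 0.142), which is within 4 mm of the stated 0.146. The stand top is at 0.062, and the stand's rectangle gives its hole at (0.525, 0.191). I'll line up over the probe and go down to TCP z 0.092.

To row units: 0.129 m / 0.8 = 0.1613, 0.0335 m / 0.8 = 0.0419.

>>> drive_effector(
  segments=[0.0213, -0.0063, 0, 0, 0, 0, 0.0419, -0.0129, 0, 0, 0, 0, 0.0419, -0.0129, 0, 0, 0, 0, 0.0419, -0.0129, 0.0375, 0, 0, 0, 0.0419, -0.0129, 0.075, 0, 0, 0, 0.0419, -0.0129, 0.1063, 0, 0, 0, 0.0419, -0.0129, 0.1375, 0, 0, 0, 0.0419, -0.0129, 0.1613, 0, 0, 0, 0.0419, -0.0129, 0.1613, 0, 0, 0, 0.0419, -0.0129, 0.1613, 0, 0, 0],
  aperture=0.06,
)

```text
time_s: 2.83
tcp_pos: [0.5258, 0.1892, 0.0914]
eef_rot: [179.9, -0.0, -70.9]
contact_force: [1.2, -0.6, 0.5]
gripper_width: 0.0604
gripper_force: 0.0
```

>>> drive_effector(
  segments=[0, 0, 0, 0, 0, 0, 0, 0, 0, 0, 0, 0, 0, 0, 0, 0, 0, 0, 0, 0, 0, 0, 0, 0, 0, 0, 0, 0, 0, 0, 0, 0, 0, 0, 0, 0, 0, 0, 0, 0, 0, 0, 0, 0, 0, 0, 0, 0],
  aperture=0,
  force=40,
)

```text
time_s: 3.5
tcp_pos: [0.5261, 0.1889, 0.0917]
eef_rot: [-180.0, 0.0, -71.0]
contact_force: [0.3, -0.1, 0.8]
gripper_width: 0.0155
gripper_force: 40.0
```

The fingers stopped at 15.5 mm, which fits the 16 mm handle, so I'll lift.

To row units: -0.17 m / 0.8 = -0.2125, -0.15 m / 0.8 = -0.1875.

>>> drive_effector(
  segments=[0, 0, -0.0125, 0, 0, 0, 0, 0, -0.0375, 0, 0, 0, 0, 0, -0.075, 0, 0, 0, 0, 0, -0.1125, 0, 0, 0, 0, 0, -0.15, 0, 0, 0, 0, 0, -0.1875, 0, 0, 0, 0, 0, -0.2125, 0, 0, 0, 0, 0, -0.2125, 0, 0, 0, 0, 0, -0.2125, 0, 0, 0],
)

```text
time_s: 4.25
tcp_pos: [0.526, 0.1891, 0.2632]
eef_rot: [-179.9, 0.1, -71.0]
contact_force: [0.0, -0.9, -1.4]
gripper_width: 0.0153
gripper_force: 40.0
```

```bash
python3 - <<'E'
from h import *
for t,n in(('scene','s2'),('side','d2'),('wrist','w3')):cap(n='scene' if t=='scene' else t,tag=n)
# first pad/board estimate
c=load('d0');P=pts(c)
f=cv2.cvtColor(c['frame'],cv2.COLOR_RGB2HSV)
m=(f[...,0]>45)&(f[...,0]<82)&(f[...,1]>80)&(abs(P[...,0]-.56)<.08)&(abs(P[...,1]+.15)<.1)&(P[...,2]>.06)
q=P[m];print(m.sum(),q.mean(0),np.linalg.svd(q-q.mean(0))[2][2])
print('pad px',P[227,316],P[226,315])
# board pcd scene
c=load('s0');P=pts(c);f=cv2.cvtColor(c['frame'],cv2.COLOR_RGB2HSV)
m=(f[...,0]>45)&(f[...,0]<82)&(f[...,1]>80)&(abs(P[...,0]-.56)<.08)&(abs(P[...,1]+.15)<.1)&(P[...,2]>.06)
q=P[m];print(m.sum(),q.mean(0),np.linalg.svd(q-q.mean(0))[2][2])
E
```

```text
290 [ 0.5492986  -0.1571414   0.08047776] [-0.2357401   0.10883114  0.96570305]
pad px [ 0.54663053 -0.13637683  0.07679407] [ 0.54433957 -0.13388352  0.07930605]
201 [ 0.55299685 -0.16244849  0.08254088] [ 0.22753274 -0.0998451  -0.96863812]
```

The lift went cleanly. The board normal is about (-0.236, 0.107, 0.966), which is 15° off vertical, so the vise yaw is about -24.5°. I'll move to a viewing place short of the board, turning the tool so that its y lies along the vise's x.

```bash
python3 - <<'E'
from h import *
goal([.57,-.08,.265],R.from_euler('xyz',[180,0,-114.7],degrees=True))
for t in('s2','d2'):
    c=load(t);P=pts(c);m=(P[...,2]>.16)&(P[...,2]<.255)&(np.hypot(P[...,0]-.526,P[...,1]-.189)<.02)
    q=P[m];print(t,m.sum(),q[:,2].min().round(3))
    for lo in np.arange(.16,.255,.02):
        k=(q[:,2]>lo)&(q[:,2]<lo+.02);print(lo.round(2),k.sum(),q[k].mean(0).round(4) if k.any() else '')
E
```

```text
delta [ 0.2684  0.0452 -0.0044] rv [ 0.11 -0.07 43.73]
s2 110 0.185
0.16 0 
0.18 9 [0.5273 0.1883 0.1913]
0.2 22 [0.5308 0.1844 0.212 ]
0.22 51 [0.5304 0.1836 0.2326]
0.24 28 [0.5301 0.1831 0.2481]
d2 85 0.184
0.16 0 
0.18 5 [0.5259 0.1862 0.1912]
0.2 18 [0.5251 0.1812 0.2117]
0.22 44 [0.525  0.1807 0.2324]
0.24 18 [0.5244 0.1813 0.2475]
```

The probe hangs plumb, with its tip at about z 0.183, so the tip is 0.080 m below the TCP.

To row units: 0.268 m / 0.8 = 0.335, 0.255 m / 0.8 = 0.3188, 43.7 degrees / 360 = 0.1214.

>>> drive_effector(
  segments=[0.0313, 0.005, 0, 0, 0, 0.0111, 0.0688, 0.0113, 0, 0, 0, 0.025, 0.1125, 0.0188, 0, 0, 0, 0.0417, 0.1563, 0.025, -0.0013, 0, 0, 0.0556, 0.2, 0.0325, -0.0025, 0, 0, 0.0722, 0.2438, 0.04, -0.0038, 0, 0, 0.0889, 0.2875, 0.0475, -0.005, 0, 0, 0.1042, 0.3188, 0.0538, -0.005, 0, 0, 0.1153, 0.335, 0.0563, -0.005, 0, 0, 0.1214, 0.335, 0.0563, -0.005, 0, 0, 0.1214, 0.335, 0.0563, -0.005, 0, 0, 0.1214, 0.335, 0.0563, -0.005, 0, 0, 0.1214],
)

```text
time_s: 5.4
tcp_pos: [0.5706, -0.0785, 0.2648]
eef_rot: [179.9, -0.0, -114.6]
contact_force: [-0.9, 0.1, -1.3]
gripper_width: 0.0153
gripper_force: 40.0
```

```bash
python3 - <<'E'
from h import *
c=cap('wrist','w4');P=pts(c);print(r.get_state()['joints'].round(1))
f=cv2.cvtColor(c['frame'],cv2.COLOR_RGB2HSV)
m=(f[...,0]>45)&(f[...,0]<82)&(f[...,1]>80)&(abs(P[...,0]-.56)<.08)&(abs(P[...,1]+.15)<.1)&(P[...,2]>.06)
q=P[m];n=np.linalg.svd(q-q.mean(0),full_matrices=False)[2][2];print(m.sum(),q.mean(0),n)
v,u=np.nonzero(m);print(u.min(),u.max(),v.min(),v.max())
E
```

```text
[ 11.6  10.   -8.7  -0.  -71.4 -36.2]
4487 [ 0.5494368  -0.15510062  0.09086448] [-0.96928519  0.23222944  0.08096731]
0 638 62 399
```

View pics/w4.png

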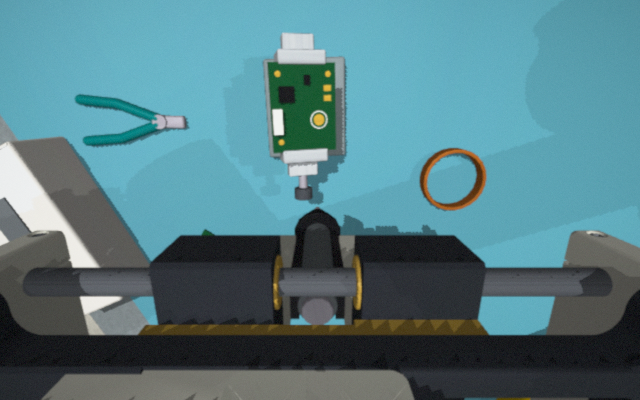

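The wrist view shows the ringed pad at (319,120). The board edges line up with the image axes, so the yaw is right, and the probe nose is at (318,215). A second view 30 mm closer will let me triangulate.

To row units: 0.03 m / 0.8 = 0.0375, 0.015 m / 0.8 = 0.0188.

>>> drive_effector(
  segments=[0.0188, 0, 0, 0, 0, 0, 0.0375, 0, 0, 0, 0, 0, 0.0375, 0, 0, 0, 0, 0, 0.0375, 0, 0, 0, 0, 0, 0.0375, 0, 0, 0, 0, 0],
)

```text
time_s: 5.87
tcp_pos: [0.5582, -0.1065, 0.2658]
eef_rot: [-180.0, 0.0, -114.7]
contact_force: [0.4, -0.1, -0.6]
gripper_width: 0.0152
gripper_force: 40.0
```

```bash
cat > m.py <<'E'
from h import *
def padc(c,box):
    x0,y0,x1,y1=box; h=cv2.cvtColor(c['frame'][y0:y1,x0:x1],cv2.COLOR_RGB2HSV)
    m=((h[...,0]>12)&(h[...,0]<36)&(h[...,1]>90)&(h[...,2]>90)).astype(np.uint8)
    n,l,s,ce=cv2.connectedComponentsWithStats(m); k=1+s[1:,4].argmax(); print('pad blob',s[k]); return ce[k]+[x0,y0]
def plane(c,box):
    P=pts(c);x0,y0,x1,y1=box;h=cv2.cvtColor(c['frame'],cv2.COLOR_RGB2HSV)
    m=np.zeros(h.shape[:2],bool);m[y0:y1,x0:x1]=True
    m&=(h[...,0]>45)&(h[...,0]<82)&(h[...,1]>80)&(P[...,2]>.065)&(P[...,2]<.12)
    q=P[m];n=np.linalg.svd(q-q.mean(0),full_matrices=False)[2][2];n*=np.sign(n[2]);e=abs((q-q.mean(0))@n);q=q[e<.003]
    n=np.linalg.svd(q-q.mean(0),full_matrices=False)[2][2];n*=np.sign(n[2])
    M=np.array(c['cam_to_world'])
    rect=cv2.minAreaRect((q[:,:2]*1000).astype(np.float32))
    print('plane',len(q),q.mean(0).round(4),n.round(4),'tilt',np.degrees(np.arccos(n[2])).round(2),'az',np.degrees(np.arctan2(n[1],n[0])).round(1),'rect',rect); return q.mean(0),n
E
python3 - <<'E'
from m import *
a=load('w4');b=cap('wrist','w5')
A=padc(a,(300,100,340,140));print(A)
o,n=plane(a,(262,60,342,155))
B=padc(b,(280,100,360,205));print(B)
o2,n2=plane(b,(250,80,350,215))
p,e=meet(ray(a,*A),ray(b,*B));print('tri',p,e)
for c,k,oo,nn in((a,A,o,n),(b,B,o2,n2)):
    s,d=ray(c,*k);print('on plane',s+d*((oo-s)@nn)/(d@nn), 'depth',pts(c)[int(k[1]),int(k[0])])
E
```

```text
pad blob [ 13  13  12  13 112]
[318.5625     119.25892857]
plane 4333 [ 0.5488 -0.1564  0.0823] [-0.2369  0.0991  0.9665] tilt 14.88 az 157.3 rect ((549.994873046875, -154.6141815185547), (89.56822204589844, 67.51055145263672), 67.10320281982422)
pad blob [ 34  42  11  12 104]
[319.02884615 147.57692308]
plane 3998 [ 0.5486 -0.1565  0.0823] [-0.2366  0.1002  0.9664] tilt 14.89 az 157.1 rect ((550.0900268554688, -154.39981079101562), (89.30863952636719, 67.61241912841797), 67.1374282836914)
tri [ 0.5402024  -0.13759444  0.0772729 ] 7.970237613767235e-05
on plane [ 0.54016268 -0.1376024   0.07825022] depth [ 0.5406017 -0.1381018  0.0783074]
on plane [ 0.54019734 -0.13771864  0.07828987] depth [ 0.53992094 -0.13841782  0.07934087]
```

Pad at (0.5402, -0.1377, 0.0782). The board centre plus the stated offset gives (0.5404, -0.1374, 0.0782), so they agree. The tilt is 14.9°. Next I'll hover on the normal, tilted, with the tip about 45 mm above the pad.

```bash
cat >> m.py <<'E'
pad=np.array([.5402,-.1377,.0782]);n=np.array([-.2368,.0997,.9665]);n/=np.linalg.norm(n)
x=np.array([-n[1],n[0],0])
x/=np.linalg.norm(x); Rg=R.from_matrix(np.stack([x,np.cross(-n,x),-n],1))
def hover(h,ox=.001,oy=0,tip=.080): goal(pad+n*(tip+h)+ox*Rg.as_matrix()[:,0]+oy*Rg.as_matrix()[:,1],Rg)
E
python3 - <<'E'
from m import *
hover(.045)
E
```

```text
delta [0.0381 0.0355 0.0667] rv [14.87 -0.22 -1.81]
```

To row units: 0.0667 m / 0.8 = 0.0834, 0.055 m / 0.8 = 0.0688, 14.9 degrees / 360 = 0.0414.

>>> drive_effector(
  segments=[0.01, 0.0088, 0.0125, 0.0083, 0, 0, 0.02, 0.0188, 0.0313, 0.0194, 0, -0.0022, 0.03, 0.03, 0.05, 0.0306, 0, -0.0039, 0.04, 0.0388, 0.0688, 0.0389, 0, -0.005, 0.0475, 0.0444, 0.0834, 0.0414, -0.0006, -0.005, 0.0475, 0.0444, 0.0834, 0.0414, -0.0006, -0.005, 0.0475, 0.0444, 0.0834, 0.0414, -0.0006, -0.005, 0.0475, 0.0444, 0.0834, 0.0414, -0.0006, -0.005],
)

```text
time_s: 6.58
tcp_pos: [0.5118, -0.1257, 0.2002]
eef_rot: [-165.0, 0.0, -112.8]
contact_force: [0.5, 0.3, -0.3]
gripper_width: 0.015
gripper_force: 40.0
```

```bash
python3 - <<'E'
from m import *
hover(.045)
ims=[]
for t,tag,box in(('scene','s3',(220,120,110,110)),('side','d3',(265,140,110,110))):
    c=cap(t,tag);x0,y0,W,H=box
    ims.append(cv2.resize(c['frame'][y0:y0+H,x0:x0+W,::-1],(400,400),interpolation=cv2.INTER_CUBIC))
    M=np.array(c['cam_to_world']);s=r.get_state()
    for h in(0,.045,.045+.025,.045+.05):
        q=M[:3,:3].T@(pad+n*h-M[:3,3]);print(t,h,(c['fx']*q[0]/q[2]+c['cx']).round(1),(c['fy']*q[1]/q[2]+c['cy']).round(1))
cv2.imwrite('pics/c2.png',np.hstack(ims))
E
```

```text
delta [0.001  0.0015 0.0008] rv [-0.1   0.01  0.02]
scene 0 264.8 200.5
scene 0.045 262.4 184.4
scene 0.07 261.0 175.3
scene 0.095 259.5 166.0
side 0 314.1 227.4
side 0.045 310.3 216.3
side 0.07 308.1 209.9
side 0.095 305.9 203.4
```

View pics/c2.png

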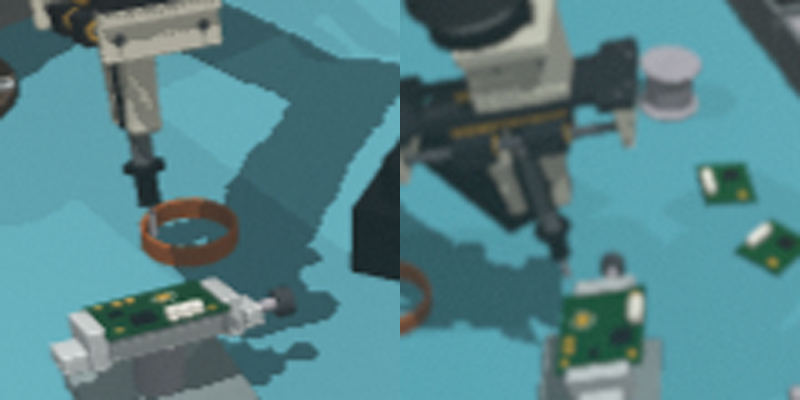

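In the scene view the tip is at about (262.6,185.5), against a predicted (262.4,184.4). In the side view it is at (310.7,215.6), against (310.3,216.3). It is on the pad normal, so I'll descend to about 4 mm short and then press in small steps while watching the force.

To row units: 0.041 m / 0.8 = 0.0513, 0.037 m / 0.8 = 0.0463.

>>> drive_effector(
  segments=[0.0013, 0.0019, 0.01, 0, 0, 0, 0.0013, 0.0019, 0.025, 0, 0, 0, 0.0013, 0.0019, 0.0375, 0, 0, 0, 0.0013, 0.0019, 0.0463, 0, 0, 0, 0.0013, 0.0019, 0.0513, 0, 0, 0, 0.0013, 0.0019, 0.0513, 0, 0, 0, 0.0013, 0.0019, 0.0513, 0, 0, 0, 0.0013, 0.0019, 0.0513, 0, 0, 0],
)

```text
time_s: 7.35
tcp_pos: [0.5186, -0.1306, 0.1593]
eef_rot: [-165.1, -0.0, -112.9]
contact_force: [0.3, 0.4, -1.1]
gripper_width: 0.0152
gripper_force: 40.0
```

```bash
cat > f.py <<'E'
from m import *
import sys
F=[];
for i in range(6):
    capture('side'); F.append(r.get_state()['contact_force']@n)
print('F.n',np.mean(F).round(2),np.std(F).round(2)); hover(0); print(r.get_state()['joints'].round(1))
E
python3 f.py
```

```text
F.n -0.92 0.26
delta [-0.0009 -0.0014  0.0042] rv [-0.04 -0.02 -0.01]
[ 12.8   2.  -40.2  14.7 -36.5 -46.6]
```

>>> drive_effector(
  segments=[0, 0, 0.0013, 0, 0, 0, 0, 0, 0.0025, 0, 0, 0, 0, 0, 0.0038, 0, 0, 0, 0, 0, 0.005, 0, 0, 0, 0, 0, 0.005, 0, 0, 0, 0, 0, 0.005, 0, 0, 0, 0, 0, 0.005, 0, 0, 0],
)

```text
time_s: 8.23
tcp_pos: [0.5192, -0.131, 0.155]
eef_rot: [-165.1, -0.0, -112.8]
contact_force: [1.2, -0.3, -0.7]
gripper_width: 0.0151
gripper_force: 40.0
```

```bash
python3 f.py
```

```text
F.n -1.21 0.42
delta [-0.001  -0.0015 -0.0001] rv [-0.02 -0.03 -0.01]
[ 12.7   2.4 -40.5  14.9 -35.8 -46.8]
```

There's no contact yet. The earlier lateral correction was just settling error, so I'll take it back and then press on.

To row units: 0.0025 m / 0.8 = 0.0031, -0.0015 m / 0.8 = -0.0019.

>>> drive_effector(
  segments=[-0.0013, -0.0019, -0.0013, 0, 0, 0, -0.0013, -0.0019, -0.0013, 0, 0, 0, -0.0013, -0.0019, 0, 0, 0, 0, -0.0013, -0.0019, 0.0013, 0, 0, 0, -0.0013, -0.0019, 0.0025, 0, 0, 0, -0.0013, -0.0019, 0.0031, 0, 0, 0, -0.0013, -0.0019, 0.0031, 0, 0, 0, -0.0013, -0.0019, 0.0031, 0, 0, 0],
)

```text
time_s: 9.2
tcp_pos: [0.5217, -0.1309, 0.1531]
eef_rot: [-165.1, -0.0, -112.8]
contact_force: [-0.1, 0.5, 0.4]
gripper_width: 0.0154
gripper_force: 40.0
```

```bash
python3 f.py
```

```text
F.n 0.95 0.24
delta [ 0.0001  0.0001 -0.0025] rv [-0.03 -0.03 -0.01]
[ 12.7   2.8 -40.4  15.  -35.5 -46.8]
```

>>> drive_effector(
  segments=[0, 0, 0.0013, 0, 0, 0, 0, 0, 0.0025, 0, 0, 0, 0, 0, 0.0031, 0, 0, 0, 0, 0, 0.0031, 0, 0, 0, 0, 0, 0.0031, 0, 0, 0, 0, 0, 0.0031, 0, 0, 0],
)

```text
time_s: 10.0
tcp_pos: [0.5222, -0.1311, 0.1507]
eef_rot: [-165.1, -0.0, -112.8]
contact_force: [-1.0, 0.9, 2.4]
gripper_width: 0.0154
gripper_force: 40.0
```

```bash
python3 f.py
```

```text
F.n 2.63 0.27
delta [ 0.0001  0.0001 -0.0051] rv [-0.02 -0.03 -0.  ]
[ 12.6   3.  -40.6  15.1 -35.1 -46.9]
```

Net of the roughly -1.05 N baseline, the push is about 3.7 N. At 0.6 N/mm that is about 4.5 mm of travel, close to half. I'll take one look before handing in.

```bash
python3 - <<'E'
from m import *
ims=[]
for t,tag,box in(('scene','s4',(225,140,80,80)),('side','d4',(275,170,80,80))):
    c=cap(t,tag);x0,y0,W,H=box
    ims.append(cv2.resize(c['frame'][y0:y0+H,x0:x0+W,::-1],(400,400),interpolation=cv2.INTER_CUBIC))
    P=pts(c);h=(P-pad)@n; L=P-pad-h[...,None]*n
    for lo,hi in((.021,.042),(.052,.075)):
        m=(h>lo)&(h<hi)&(np.linalg.norm(L,axis=-1)<.014); v=np.array(c['cam_to_world'])[:3,3]-pad; v-=(v@n)*n; v/=np.linalg.norm(v)
        q=L[m].mean(0)-.006*v; print(t,lo,m.sum(),'axis offset (tool x,y) mm',(1000*Rg.inv().apply(q)).round(1)[:2])
cv2.imwrite('pics/c3.png',np.hstack(ims))
E
```

```text
scene 0.021 48 axis offset (tool x,y) mm [ 1.3 -1.2]
scene 0.052 41 axis offset (tool x,y) mm [ 1.3 -0.4]
side 0.021 23 axis offset (tool x,y) mm [ 1.7 -1.9]
side 0.052 33 axis offset (tool x,y) mm [ 1.9 -0.7]
```

View pics/c3.png

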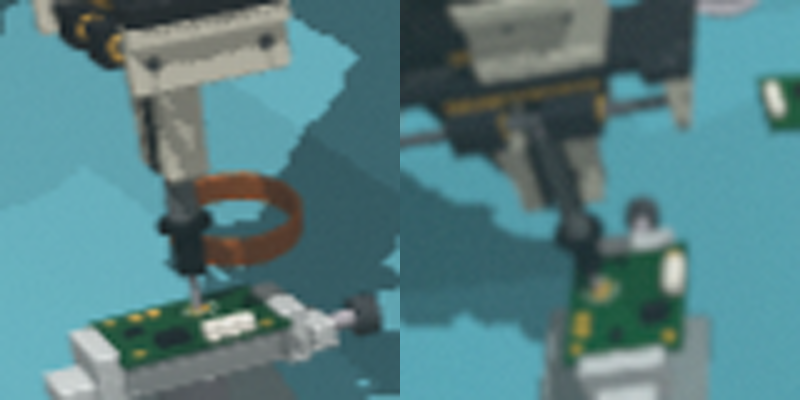

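In both views the tip is on the ringed pad, at about scene (264,201) and side (315,228). The axis offset reads 2–3 mm, so I'll check how much of that is camera bias by finding the pad in the fixed views.

```bash
python3 - <<'E'
from m import *
for t,b in(('s0',(259,196,272,206)),('s3',(259,196,272,206)),('d0',(309,221,323,233)),('d3',(309,221,323,233))):
    c=load(t);k=padc(c,b);s,d=ray(c,*k);p=s+d*((pad-s)@n)/(d@n)-pad
    print(t,k.round(1),'pad bias tool xy mm',(1000*Rg.inv().apply(p)).round(1))
E
python3 f.py
```

```text
pad blob [4 5 4 1 4]
s0 [264.5 201. ] pad bias tool xy mm [ 1.9 -2.8 -0. ]
pad blob [4 5 4 1 4]
s3 [264.5 201. ] pad bias tool xy mm [ 1.9 -2.8 -0. ]
pad blob [4 5 4 3 9]
d0 [314.6 227.3] pad bias tool xy mm [-0.1 -1.4 -0. ]
pad blob [ 4  5  4  4 10]
d3 [314.6 227.5] pad bias tool xy mm [ 0.6 -1.6  0. ]
F.n 2.66 0.36
delta [ 0.0001  0.0001 -0.0051] rv [-0.02 -0.03 -0.01]
[ 12.6   3.  -40.6  15.1 -35.1 -46.9]
```

The fixed views show the pad shifted the same way, by about (1, -2) mm, so the tip is within about 1.5 mm of the pad centre. The force is steady at about 3.7 N net, so I'll hand it in.

```bash
python3 -c "
from plant import r, job, capture
print(job.close_job())"
```

```text
the job is handed in; nothing more can be done
None
```

I handed the job in with the probe still gripped and held square on the ringed pad, its tip about 1.5 mm from the centre by my measurements and the spring about half way in (roughly 3.7 N); no verdict was returned.

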